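# Take the pressure cap off a clamped header tank for scanning

## Task

The header tank clamped on the bench is to be scanned with its neck open. Swing the hold-down arm well clear of the cap (about a right angle); with the arm clear, turn the pressure cap anticlockwise to its first stop without pressing, and only there press it down and turn on anticlockwise until it is released. Lift it off and lower it, upright, onto the floor of the empty tray, letting go only once it rests there; leave the arm swung clear and the other things on the bench undisturbed.

Things in the scene. Friction and masses are not known exactly. Their poses are not given: they have to be found in the camera images.
- neck (a point): Centre of the mouth of the header tank's upright filler neck (neck dia 44 mm, lip dia 56 mm), 104 mm above the bench; the tank is fixed. Axes: z up; x level, from the neck towards the pivot post of the hold-down arm, 85 mm from the neck axis; y along the tank's length.
- deck (a point): Centre of the tank's deck, below the neck, 75 mm above the bench, axes as the neck's. Ribbed aluminium box 116 (x) x 170 (y) mm on a 150 x 260 mm base plate. Two screw clamps hold its ends: upright handles 78 mm from the neck axis along y and -y, dia 20 mm, tops 140 mm (+y) and 165 mm (-y) above the bench; clamp bodies reach out to 130 mm from the axis, 112 mm high.
- cap_grip (a point): Middle of the grip bar of the pressure cap, on its axis. Black cap, about 0.3 kg, dia 68 mm, with an upright bar on top, 60 long, 14 wide, 27 mm high above the cap's disc. This point is 14 mm above the disc, 13 mm below the bar's top, 49 mm above the skirt's lower edge; on the locked cap 134 mm above the bench. Axes: z up, x along the bar. Half a turn looks the same.
- cap_lugs (a point): Point on the cap's axis level with its two inner bayonet lugs, 11 mm above the skirt's lower edge. Angle of the bar from the neck's x axis, anticlockwise seen from above: locked 0 to 0.26 rad at the start; turns freely to the first stop at about 0.56; pressed 7 to 9.5 mm (it bottoms at 10) it passes the stop; free from about 1.05; final stop about 1.4. Aim for 1.25.
- spring (a point): Top of the rubber-faced spring plunger in the neck (dia 26 mm) that pushes the cap up: about 5 N to press the locked cap, 12 N when pressed 8 mm. When released near 1.25 rad the cap rises about 5 mm, then lifts straight off; 30 mm clears the neck. The cap has about 2 mm of sideways play on the neck.
- swingarm (a joint): Angle of the hold-down arm about its upright pivot post: 0 when it lies right across the cap, towards -x of the neck frame; grows clockwise seen from above, which carries the handle towards +y of the neck frame. Range -0.35 to 1.6 rad, starts between -0.25 and 0.25. Stiff hinge (about 1 N at the handle), stays where it is left. Well clear is more than 1.1; about 1.35 is good.
- swing_handle (a point): Middle of the upright black handle of the hold-down arm: a round peg 16 mm in diameter, standing 53 mm above the arm's bar, 196 mm above the bench, 118 mm from the pivot axis; this point is 25 mm below its top and 28 mm above the bar's upper face. The bar is 12 mm thick, 18 mm wide, its underside 156 mm above the bench, above the cap's grip bar (top 147 mm).
- swing_pivot (a point): Point on the axis of the arm's upright pivot post, at the height of the handle's middle.
- tray_mid (a point): Centre of the inner floor of the empty tray, 4 mm above the bench: grey open tray 140 x 140 mm, 24 mm high, walls 4 mm, fixed. Axes along its sides.
- fulltray_mid (a point): Centre of the inner floor of the other, like tray (fixed), which holds an aluminium flange.
- flange_mid (a point): Half-way up the aluminium pipe flange (dia 84 mm, 60 mm high) standing in the other tray; leave it alone.
- spraycan_mid (a point): Half-way up an upright white spray can, dia 54 mm, 130 mm high, standing on the bench; leave it alone.
- refball_mid (a point): Half-way up a steel reference ball on a stem and round foot (foot dia 48 mm, 80 mm high) standing on the bench; leave it alone.
Mind the look-alikes: they are no part of the job. What is meant by the part that bears cap_grip is not green, and is the larger of those in its own colour. Leave any black look-alike of the part that bears tray_mid alone.

How it is judged:
By the outcome, as a careful person would: the job done as asked, in the order asked, and still so for the second after the job is handed in, with the robot touching nothing.
It also fails if it takes over 61 s, if anything falls off the work surface, if the arm or the gripper's body presses on something with over 40 N, if the wrist force passes 120 N, or if a joint passes its speed limit or range.

## Robot

A 6-joint arm with a two-finger parallel gripper is mounted at the origin on the work surface. World frame = base frame: x ahead of the robot, y to its left, z up, the work surface at z = 0. Lengths are in m, angles in rad, forces in N, time in s.
With the tool pointing down it reaches from about 0.375 to 0.975 m from the base axis. Payload 3.8 kg.
Tool frame: the origin (TCP) lies at the very end of the fingers, on their centre line; the grasp point (between the pads) lies robot.grasp_offset behind it (robot.grasp_offset is the distance from the TCP to the grasp point, in m); z points along the fingers, y is the line along which they close (so a half turn about z gives the same grasp; the last joint's range is limited). The gripper opens to 88 mm and grips with 3 to 60 N. Pads are 18 mm wide; open, the fingers measure 123 mm over their backs; the gripper's body (75 mm by 187 mm) begins 45 mm behind the grasp point.
Start: joints at [-1.327, 0.264, 1.604, -0, 1.274, -0.037], TCP at [0.187, -0.649, 0.239] pointing down, gripper open.
Joint ranges: [-2.63, 2.63], [-0.94, 2.18], [0.31, 2.57], [-1.31, 4.45], [0, 2.66], [-2.55, 2.55]. Speed limits (rad/s): [2.57, 2.57, 3.14, 3.14, 3.14, 3.14].

## Interface

Orientations are given as a 3x3 rotation matrix whose columns are the frame's x, y, z axes.
In Python, from cell import status, grab_frame, camera_model, job, robot gives the robot as it stands.
- The arm moves only by the tool move_arm, never from a script. Its arguments are lists of equal length, an entry for each row: "dp": the shift along the world's x, y, z as a fraction of full scale, a list of three; "angular": the turn, a rotation vector about the world's x, y, z as a fraction of full scale, a list of three. In form: {"dp": [[tx, ty, tz], ...], "angular": [[rx, ry, rz], ...]}. A call has 1 to 10 rows; each row shifts and turns the commanded pose from where the row before left it; what a row does not reach is not made up. Full scale, the value 1, is 75 mm for a shift and 1.5 rad for a turn. A row lasts 1/12 s, in which the tool goes at most 41.7 mm and 7.16 degrees, less where a joint would pass 70% of its speed; a pose out of reach is approached as far as the arm can. A call with a number of a shift or a turn outside -1 to 1 is refused whole. A call with a gripper value outside its range is refused whole. "jaw" is the opening, from 0 (shut) to 1 (fully open), set as the call begins (left out, the last holds). The fingers move at their own pace and stop on an object; the grip force is fixed at half the most. Time passes only in rows, so rows that do not move let the fingers close. It gives the time, the measured TCP pose, the force, the opening and the grip force at its end, in the units of the state.
- status.get_state(): the state, without advancing time (a new reading comes with each control period).
- grab_frame(name): name is "side" or "top"; returns (picture, depth): 480x640x3 uint8, red, green, blue; 480x640 float32, m along the optical axis (not along the pixel's ray), 0 where there is no reading.
- camera_model(name): a dict with "mtx" (3x3 intrinsics, pixels), "origin" and "rotation" of the camera in the world. Camera axes: x right, y down, z forward; pixel columns grow to the right and rows downward; lengths in m; the calibration is good to about 2 mm. A picture is of the moment at which its call begins. camera_model takes no time and is no camera call.
- job.finish_job(): hands the job in; it is judged then, once.
The state is a dict: "t": time; "q": joint angles; "dq": joint speeds; "tau": joint torques, N m; "tool_pos": TCP position; "ee_rot": TCP orientation; "wrist_force": force on the tool from outside, world axes, zero at the start; "torque": the same for the moment, N m; "opening": finger opening in m; "grip_force": force on a finger pad.
Only numpy, scipy, OpenCV 4.12 (cv2) and the standard library are available. Lean on these libraries where they do the work, as an engineer would, in place of code of your own. Each camera call takes 0.05 s, during which the arm holds its last target. There are 200 camera calls.

## Working session

There is one attempt and no reset: what is moved stays moved. The work goes in short steps, Python scripts to look and compute and a tool call to move; the robot and the scene stay as the last step left them, time stands still between calls to the robot, and variables do not carry over. Pictures are saved under pics/ and viewed, at most 10 in all, crops included, and the job is handed in when it is done.

Besides the shell and the picture viewer there is one more tool, called after "Call:" by a JSON object that holds its "api" and its "payload", one argument or row to a line. move_arm: Moves the arm, as the interface text tells. Shift numbers are shares of 75 mm and turn numbers shares of 1.5 rad, none past 1 either way. Its arguments: {"type":"object","properties":{"dp":{"type":"array"},"angular":{"type":"array"},"jaw":{"type":"number"}},"required":["dp","angular"]}

```bash
mkdir -p pics; cat > h.py <<'E'
import numpy as np, cv2
from cell import status, grab_frame, camera_model, job, robot
def cloud(name):
    im,d=grab_frame(name); c=camera_model(name); K=np.array(c["mtx"]);R=np.array(c["rotation"]);o=np.array(c["origin"])
    v,u=np.mgrid[:480,:640]
    p=np.stack([(u-K[0,2])/K[0,0]*d,(v-K[1,2])/K[1,1]*d,d],-1)@R.T+o
    p[d==0]=np.nan
    return im,p
def save(n,im): cv2.imwrite("pics/"+n,im[...,::-1])
E
python3 - <<'E'
from h import *
s=status.get_state(); print(s["t"],s["ee_rot"],s["opening"],robot.grasp_offset)
for n in("top","side"):
    im,p=cloud(n); save(n+"0.png",im); np.savez(n+"0.npz",im=im,p=p)
    c=camera_model(n); print(n,c["origin"],np.round(c["rotation"],3).tolist(),c["mtx"][0][0])
E
```

```text
0.0 [[ 9.60831503e-01  2.77132752e-01 -5.10020117e-04]
 [ 2.77133205e-01 -9.60829190e-01  2.11031777e-03]
 [ 9.47959559e-05 -2.16900331e-03 -9.99997643e-01]] 0.08840513544015144 0.0187
top [0.44087771 0.07839685 1.62021474] [[0.01, -0.997, 0.082], [-1.0, -0.009, 0.011], [-0.01, -0.082, -0.997]] 502.1108395788527
side [ 0.34144797 -1.04046943  0.95584392] [[0.979, -0.122, 0.163], [-0.203, -0.559, 0.804], [-0.007, -0.82, -0.572]] 577.0935973020909
```

View pics/top0.png

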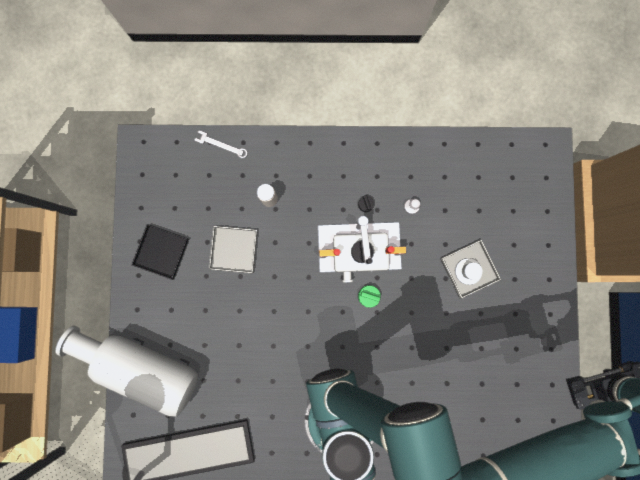

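View pics/side0.png

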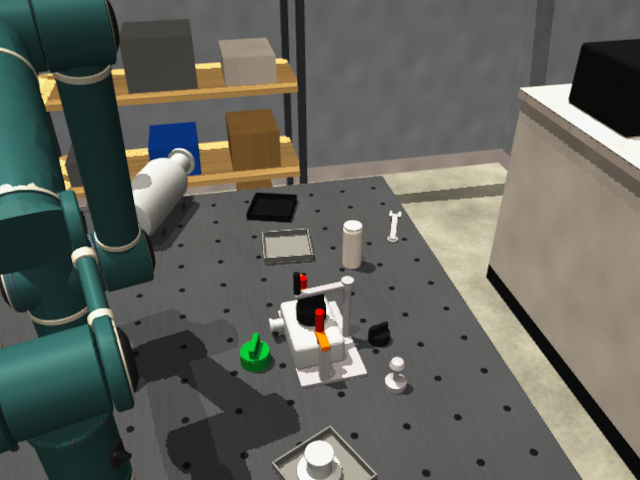

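The top view shows the tank at about (362,247). The hold-down arm runs from its pivot (364,222) to the black handle (368,260), over the black cap (364,252). The clamps' handles are at (327,252) and (397,250).

- **Cap look-alikes:** green (370,296), small black on the bench (366,203), and black on the neck (364,252). The one on the neck fits: it is not green, and it is the larger black one.
- **Tray look-alikes:** black (161,250), grey empty (234,249), and grey with the flange (470,268). The one meant is the grey empty tray at (234,249).

```bash
python3 - <<'E'
from h import *
T=np.load("top0.npz");im,p=T["im"],T["p"]
big=np.hstack([cv2.resize(im[190:310,300:430],(390,360),interpolation=cv2.INTER_CUBIC)]+[cv2.resize(np.load("side0.npz")["im"][255:405,230:410],(400,360),interpolation=cv2.INTER_CUBIC)]); save("crop0.png",big)
def rep(n,m):
    q=p[m]; (c,s,a)=cv2.minAreaRect((q[:,:2]*1000).astype(np.float32)); print(n,m.sum(),"med",np.round(np.median(q,0),4),"rect",np.round(c,1),np.round(s,1),round(a,1))
V,U=np.mgrid[:480,:640]
roi=lambda u0,u1,v0,v1:(U>=u0)&(U<u1)&(V>=v0)&(V<v1)
z=p[...,2]; tank=roi(310,415,210,285)
br=im.max(-1)
rep("plate",tank&(z>.003)&(z<.02)); rep("deck",tank&(z>.07)&(z<.08))
rep("handle",tank&(z>.18)&(br<90)); rep("bar",tank&(z>.15)&(z<.185)); rep("high",tank&(z>.185))
rep("capbar",tank&(z>.138)&(z<.15)&(br<90)); rep("disc",tank&(z>.112)&(z<.125)&(br<90))
red=(im[...,0]>150)&(im[...,1]<90)
rep("redL",red&roi(310,350,230,270));rep("redR",red&roi(380,410,230,270))
rep("tray",roi(200,265,215,282)&(z>.015)&(z<.035)); rep("trayfloor",roi(218,252,232,266))
rep("btray",roi(125,195,215,285)&(z>.015)&(z<.035))
rep("can",roi(250,290,175,215)&(z>.11))
for n in range(195,275,3): print(n,np.round(z[n,356:376:2],3).tolist())
E
```

```text
plate 2188 med [ 0.5836 -0.0542  0.0068] rect [548.  -64.6] [239.1 336.4] 0.5
deck 1156 med [ 0.5219 -0.0484  0.0747] rect [539.  -54.7] [137.3 168.1] 2.3
handle 19 med [ 0.4943 -0.0642  0.2201] rect [495.6 -64.5] [10.9  8.5] 89.0
bar 358 med [ 0.555  -0.0582  0.1682] rect [567.2 -76.3] [129.1  93.8] 23.4
high 33 med [ 0.4943 -0.0646  0.2201] rect [495.6 -65.9] [13.9 13.9] 1.6
capbar 25 med [ 0.5231 -0.0513  0.1446] rect [526.3 -50.7] [53.7  4.6] 7.7
disc 166 med [ 0.5246 -0.0417  0.1202] rect [527.  -53.1] [59.1 61.5] 45.4
redL 5 med [0.5288 0.0245 0.1388] rect [527.7  25.4] [ 3.9 13.1] 26.7
redR 16 med [ 0.5345 -0.1296  0.1639] rect [ 530.3 -131. ] [11.8 15.2] 88.5
tray 253 med [0.5419 0.353  0.0226] rect [535.8 350.1] [141.6 139.9] 85.4
trayfloor 1156 med [nan nan nan] rect [540.4 347.3] [107.1 108.2] 2.4
btray 282 med [0.5222 0.5876 0.022 ] rect [525.8 584.7] [144.1 140.4] 71.1
can 248 med [0.7013 0.2364 0.1291] rect [701.5 238.1] [50.6 51.6] 39.5
195 [0.011, 0.007, 0.003, 0.001, -0.001, 0.041, 0.001, -0.011, -0.0, -0.005]
198 [0.002, -0.001, 0.027, 0.028, 0.042, 0.044, 0.029, 0.
[... 1182 characters left out ...]
 0.169, 0.121, 0.124, 0.076]
249 [0.116, 0.121, 0.117, 0.156, 0.167, 0.164, 0.169, 0.157, 0.113, 0.074]
252 [0.118, 0.122, 0.12, 0.148, 0.177, 0.167, 0.167, 0.121, 0.117, 0.08]
255 [0.124, 0.118, 0.125, 0.142, 0.167, 0.162, 0.17, 0.169, 0.118, 0.076]
258 [0.121, 0.119, 0.121, 0.148, 0.144, 0.166, 0.171, 0.226, 0.078, 0.082]
261 [0.089, 0.124, 0.121, 0.12, 0.12, 0.191, 0.22, 0.225, 0.224, 0.075]
264 [0.071, 0.079, 0.079, 0.077, 0.074, 0.083, 0.08, 0.076, 0.079, 0.075]
267 [0.071, 0.07, 0.076, 0.074, 0.07, 0.074, 0.072, 0.077, 0.074, 0.073]
270 [0.072, 0.069, 0.072, 0.072, 0.07, 0.064, 0.069, 0.07, 0.066, 0.066]
273 [-0.005, 0.008, -0.009, -0.002, -0.006, 0.002, -0.005, -0.006, -0.001, -0.001]
```

View pics/crop0.png

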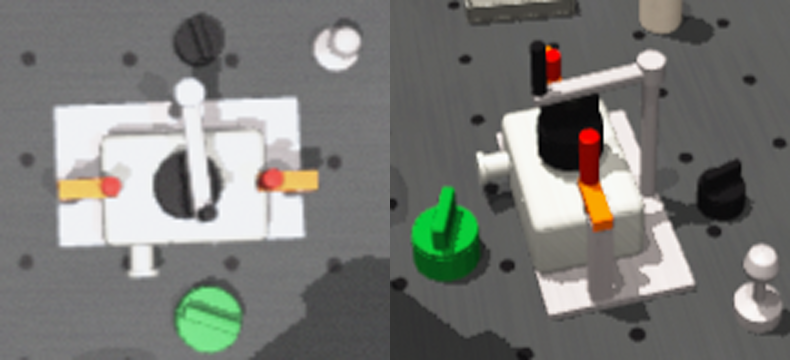

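The crop confirms it. The larger black cap is on the neck under the arm, and the small black and green caps stand on the bench. The peg is at (0.494,-0.0645), the neck at about (0.5295,-0.053) and the pivot at about (0.6145,-0.053). I'll move above the peg.

Call:
{"api": "move_arm", "payload": {
  "dp": [
    [0.205, 0.39, 0.03],
    [0.205, 0.39, 0.03],
    [0.205, 0.39, 0.03],
    [0.205, 0.39, 0.03],
    [0.205, 0.39, 0.03],
    [0.205, 0.39, 0.03],
    [0.205, 0.39, 0.03],
    [0.205, 0.39, 0.03],
    [0.205, 0.39, 0.03],
    [0.205, 0.39, 0.03]
  ],
  "angular": [
    [0, 0, 0],
    [0, 0, 0],
    [0, 0, 0],
    [0, 0, 0],
    [0, 0, 0],
    [0, 0, 0],
    [0, 0, 0],
    [0, 0, 0],
    [0, 0, 0],
    [0, 0, 0]
  ],
  "jaw": 1
}}

```text
t: 0.93
tool_pos: [0.341, -0.3543, 0.2609]
ee_rot: [[0.961, 0.277, -0.0], [0.277, -0.961, 0.001], [-0.0, -0.001, -1.0]]
wrist_force: [0.9, -0.0, 0.3]
opening: 0.0882
grip_force: 0.0
```

Call:
{"api": "move_arm", "payload": {
  "dp": [
    [0.205, 0.39, 0],
    [0.205, 0.39, 0],
    [0.205, 0.39, 0],
    [0.205, 0.39, 0],
    [0.205, 0.39, 0],
    [0.205, 0.39, 0],
    [0.205, 0.39, 0],
    [0.205, 0.39, 0],
    [0.205, 0.39, 0],
    [0.205, 0.39, 0]
  ],
  "angular": [
    [0, 0, 0],
    [0, 0, 0],
    [0, 0, 0],
    [0, 0, 0],
    [0, 0, 0],
    [0, 0, 0],
    [0, 0, 0],
    [0, 0, 0],
    [0, 0, 0],
    [0, 0, 0]
  ]
}}

```text
t: 1.77
tool_pos: [0.4947, -0.0619, 0.2609]
ee_rot: [[0.961, 0.277, -0.0], [0.277, -0.961, 0.0], [-0.0, -0.0, -1.0]]
wrist_force: [-0.1, -0.8, 0.2]
opening: 0.0881
grip_force: 0.0
```

Call:
{"api": "move_arm", "payload": {
  "dp": [
    [0, 0, 0],
    [0, 0, 0]
  ],
  "angular": [
    [0, 0, 0],
    [0, 0, 0]
  ],
  "jaw": 0.6
}}

```text
t: 1.93
tool_pos: [0.4946, -0.0621, 0.2607]
ee_rot: [[0.96, 0.281, -0.001], [0.281, -0.96, 0.0], [-0.001, -0.0, -1.0]]
wrist_force: [-0.3, 1.0, -0.4]
opening: 0.0767
grip_force: 0.0
```

```bash
python3 - <<'E'
from h import *
im,p=cloud("side"); save("s1.png",cv2.resize(im[200:380,220:430],(700,600),interpolation=cv2.INTER_CUBIC))
# ray check: project assumed peg top & pivot top & TCP
c=camera_model("side");K=np.array(c["mtx"]);R=np.array(c["rotation"]);o=np.array(c["origin"])
for n,X in dict(pegtop=[.4945,-.0643,.221],pegbot=[.4945,-.0643,.168],pivot=[.6145,-.053,.172],tcp=status.get_state()["tool_pos"]).items():
    q=K@(R.T@(np.array(X)-o)); q=q[:2]/q[2]; print(n,q.round(1),((q-[220,200])*3.333).round())
E
```

```text
pegtop [295.3 273.3] [251. 244.]
pegbot [296.  292.7] [253. 309.]
pivot [348.  281.1] [427. 270.]
tcp [294.6 257.8] [249. 193.]
```

View pics/s1.png

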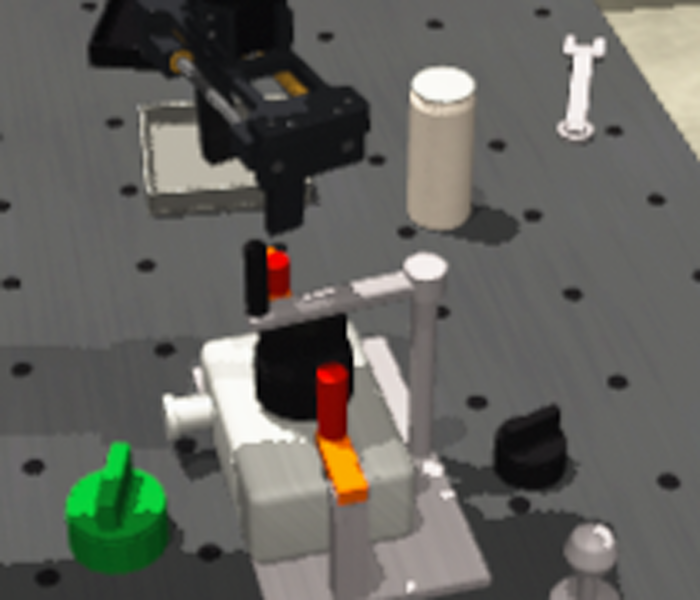

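The picture shows the peg at crop (256,245), between and below the open fingers (near finger tip at (285,225)). The projection agrees to about 2 mm. I'll go down around the peg and close.

Call:
{"api": "move_arm", "payload": {
  "dp": [
    [0.02, -0.03, -0.2],
    [0, 0, -0.2],
    [0, 0, -0.2],
    [0, 0, -0.2],
    [0, 0, -0.2],
    [0, 0, -0.06]
  ],
  "angular": [
    [0, 0, 0],
    [0, 0, 0],
    [0, 0, 0],
    [0, 0, 0],
    [0, 0, 0],
    [0, 0, 0]
  ]
}}

```text
t: 2.48
tool_pos: [0.4936, -0.067, 0.179]
ee_rot: [[0.961, 0.275, -0.005], [0.275, -0.961, 0.0], [-0.004, -0.002, -1.0]]
wrist_force: [-0.6, -0.1, 0.0]
opening: 0.0527
grip_force: 0.0
```

Call:
{"api": "move_arm", "payload": {
  "dp": [
    [0, 0, 0],
    [0, 0, 0],
    [0, 0, 0],
    [0, 0, 0],
    [0, 0, 0],
    [0, 0, 0]
  ],
  "angular": [
    [0, 0, 0],
    [0, 0, 0],
    [0, 0, 0],
    [0, 0, 0],
    [0, 0, 0],
    [0, 0, 0]
  ],
  "jaw": 0
}}

```text
t: 2.98
tool_pos: [0.4964, -0.0658, 0.1825]
ee_rot: [[0.961, 0.277, 0.001], [0.277, -0.961, -0.0], [0.001, 0.0, -1.0]]
wrist_force: [-0.4, -0.7, 2.6]
opening: 0.0152
grip_force: 29.9
```

Call:
{"api": "move_arm", "payload": {
  "dp": [
    [-0.007, 0.116, 0],
    [0.001, 0.116, 0],
    [0.01, 0.116, 0],
    [0.018, 0.115, 0],
    [0.027, 0.113, 0],
    [0.035, 0.111, 0],
    [0.043, 0.108, 0],
    [0.051, 0.105, 0],
    [0.059, 0.1, 0],
    [0.066, 0.096, 0]
  ],
  "angular": [
    [0, 0, -0.023],
    [0, 0, -0.023],
    [0, 0, -0.023],
    [0, 0, -0.023],
    [0, 0, -0.023],
    [0, 0, -0.023],
    [0, 0, -0.023],
    [0, 0, -0.023],
    [0, 0, -0.023],
    [0, 0, -0.023]
  ]
}}

```text
t: 3.82
tool_pos: [0.5183, 0.0163, 0.1824]
ee_rot: [[0.998, -0.066, -0.001], [-0.066, -0.998, -0.001], [-0.001, 0.001, -1.0]]
wrist_force: [-3.5, -2.6, 4.1]
opening: 0.0149
grip_force: 30.0
```

Call:
{"api": "move_arm", "payload": {
  "dp": [
    [0.073, 0.091, 0],
    [0.079, 0.085, 0],
    [0.086, 0.079, 0],
    [0.091, 0.073, 0],
    [0.096, 0.066, 0],
    [0.101, 0.058, 0],
    [0.105, 0.051, 0],
    [0.108, 0.043, 0],
    [0.111, 0.035, 0],
    [0.113, 0.026, 0]
  ],
  "angular": [
    [0, 0, -0.023],
    [0, 0, -0.023],
    [0, 0, -0.023],
    [0, 0, -0.023],
    [0, 0, -0.023],
    [0, 0, -0.023],
    [0, 0, -0.023],
    [0, 0, -0.023],
    [0, 0, -0.023],
    [0, 0, -0.023]
  ]
}}

```text
t: 4.65
tool_pos: [0.5905, 0.0626, 0.1824]
ee_rot: [[0.917, -0.4, -0.002], [-0.4, -0.917, 0.001], [-0.002, 0.0, -1.0]]
wrist_force: [-5.2, -0.0, 4.1]
opening: 0.015
grip_force: 30.0
```

Call:
{"api": "move_arm", "payload": {
  "dp": [
    [0, 0, 0],
    [0, 0, 0],
    [0, 0, 0],
    [0, 0, 0]
  ],
  "angular": [
    [0, 0, 0],
    [0, 0, 0],
    [0, 0, 0],
    [0, 0, 0]
  ],
  "jaw": 0.6
}}

```text
t: 4.98
tool_pos: [0.5906, 0.0618, 0.1815]
ee_rot: [[0.918, -0.397, -0.0], [-0.397, -0.918, -0.0], [-0.0, 0.0, -1.0]]
wrist_force: [-1.0, -1.0, 0.5]
opening: 0.0394
grip_force: 0.0
```

Call:
{"api": "move_arm", "payload": {
  "dp": [
    [0, 0, 0.25],
    [0, 0, 0.25],
    [0, 0, 0.25],
    [0, 0, 0.25],
    [0, 0, 0.2],
    [-0.1, -0.3, 0],
    [-0.1, -0.4, 0],
    [-0.1, -0.4, 0],
    [-0.1, -0.4, 0],
    [-0.1, -0.4, 0]
  ],
  "angular": [
    [0, 0, 0],
    [0, 0, 0],
    [0, 0, 0],
    [0, 0, 0],
    [0, 0, 0],
    [0, 0, 0.06],
    [0, 0, 0.06],
    [0, 0, 0.06],
    [0, 0, 0.06],
    [0, 0, 0.06]
  ]
}}

```text
t: 5.82
tool_pos: [0.5526, -0.0818, 0.2717]
ee_rot: [[0.999, 0.046, 0.0], [0.046, -0.999, -0.0], [0.0, 0.0, -1.0]]
wrist_force: [-0.6, -0.3, -0.9]
opening: 0.0529
grip_force: 0.0
```

Call:
{"api": "move_arm", "payload": {
  "dp": [
    [-0.1, -0.4, 0],
    [-0.1, -0.4, 0],
    [-0.1, -0.4, 0],
    [-0.1, -0.4, 0],
    [0, -0.4, 0],
    [0, -0.4, 0],
    [0, 0, 0]
  ],
  "angular": [
    [0, 0, 0.06],
    [0, 0, 0],
    [0, 0, 0],
    [0, 0, 0],
    [0, 0, 0],
    [0, 0, 0],
    [0, 0, 0]
  ]
}}

```text
t: 6.4
tool_pos: [0.5226, -0.2653, 0.2716]
ee_rot: [[0.992, 0.127, 0.0], [0.127, -0.992, -0.003], [-0.0, 0.003, -1.0]]
wrist_force: [0.2, -0.4, 0.4]
opening: 0.0528
grip_force: 0.0
```

```bash
python3 - <<'E'
from h import *
print(status.get_state()["t"])
im,p=cloud("top"); q=p
for _ in range(3): q=np.dstack([q,cloud("top")[1]])
p=np.nanmedian(q.reshape(480,640,4,3),2)
V,U=np.mgrid[:480,:640]; z=p[...,2]; br=im.max(-1).astype(int)
tank=(U>335)&(U<392)&(V>228)&(V<275)
c=camera_model("top");K=np.array(c["mtx"]);R=np.array(c["rotation"]);o=np.array(c["origin"])
def ray(u,v,h):
    d=R@np.linalg.inv(K)@np.array([u,v,1.]); return (o+d*(h-o[2])/d[2])[:2]
m=tank&(br<90)&(z>.1)
(cc,r)=cv2.minEnclosingCircle(np.argwhere(m)[:,::-1].astype(np.float32)); print("disc px",cc,r,ray(*cc,.12).round(4), "med",np.nanmedian(p[m],0).round(4))
b=tank&(br<110)&(z>.135)&(z<.155); a=p[b][:,:2]; cen=np.median(a,0); w,v=np.linalg.eigh(np.cov((a-cen).T)); 
(rc,rs,ra)=cv2.minAreaRect((a*1000).astype(np.float32))
print("bar",b.sum(),cen.round(4),a.mean(0).round(4),v[:,1],"ang",np.arctan(v[1,1]/v[0,1]),rc,rs,ra)
h=(z>.185)&(U>270)&(U<420)&(V>190)&(V<290); print("high",h.sum(),np.nanmedian(p[h],0).round(4))
pv=(z>.155)&(U>330)&(U<380)&(V>205)&(V<232); print("pivot/bar",pv.sum(),np.nanmean(p[pv&(np.abs(p[...,1]+.054)<.008)],0))
save("t2.png",cv2.resize(im[200:290,290:410],(800,600),interpolation=cv2.INTER_CUBIC))
E
```

```text
6.4
disc px (362.2368469238281, 251.23684692382812) 11.079076766967773 [ 0.527  -0.0545] med [ 0.5275 -0.0514  0.1214]
bar 100 [ 0.5263 -0.0544] [ 0.5273 -0.0552] [-0.9938981  -0.11030215] ang 0.11052705320951375 (527.7854614257812, -55.59894561767578) (57.215728759765625, 14.038661003112793) 6.942115783691406
high 81 [ 0.5391 -0.1696  0.2236]
pivot/bar 265 [ 0.61248322 -0.05389499  0.17350143]
```

View pics/t2.png

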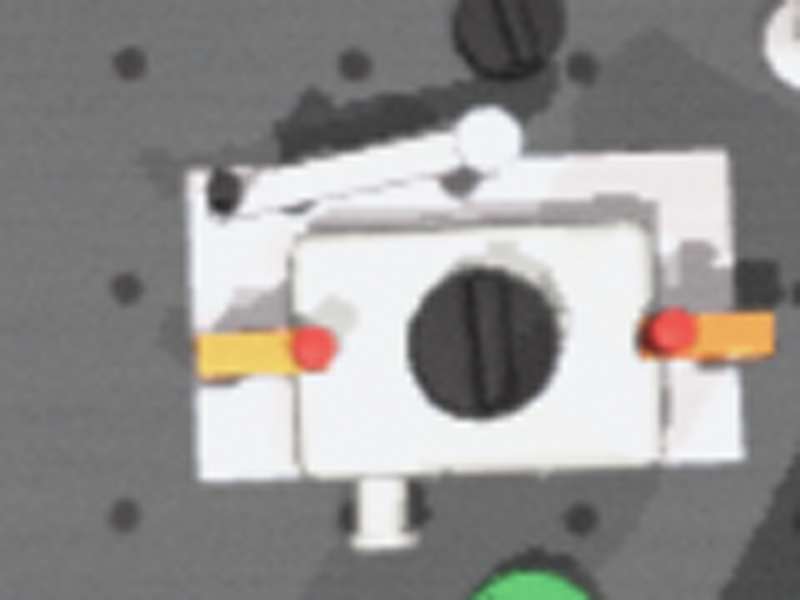

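The arm now lies clear along the tank, with its peg at crop (225,190) and pivot at (488,137). The cap is free, centred at (484,342), with its bar at about 0.115 rad in the world (the tank's yaw is about 0.045). I'll go over the cap, descend and grip the bar.

Call:
{"api": "move_arm", "payload": {
  "dp": [
    [0.01, 0.4, 0],
    [0.01, 0.4, 0],
    [0.01, 0.4, 0],
    [0.01, 0.4, 0],
    [0.01, 0.4, 0],
    [0.01, 0.4, 0],
    [0.01, 0.4, 0],
    [0, 0, 0]
  ],
  "angular": [
    [0, 0, -0.008],
    [0, 0, 0],
    [0, 0, 0],
    [0, 0, 0],
    [0, 0, 0],
    [0, 0, 0],
    [0, 0, 0],
    [0, 0, 0]
  ],
  "jaw": 0.5
}}

```text
t: 7.27
tool_pos: [0.5281, -0.0446, 0.2719]
ee_rot: [[0.992, 0.125, 0.0], [0.125, -0.992, 0.003], [0.001, -0.003, -1.0]]
wrist_force: [-0.6, 0.2, -0.2]
opening: 0.044
grip_force: 0.0
```

Call:
{"api": "move_arm", "payload": {
  "dp": [
    [0, 0, -0.3],
    [0, 0, -0.3],
    [0, 0, -0.3],
    [0, 0, -0.3],
    [0, 0, -0.3],
    [0, 0, -0.2],
    [0, 0, -0.15],
    [0, 0, 0],
    [0, 0, 0]
  ],
  "angular": [
    [0, 0, 0],
    [0, 0, 0],
    [0, 0, 0],
    [0, 0, 0],
    [0, 0, 0],
    [0, 0, 0],
    [0, 0, 0],
    [0, 0, 0],
    [0, 0, 0]
  ]
}}

```text
t: 8.02
tool_pos: [0.5284, -0.0502, 0.1328]
ee_rot: [[0.993, 0.119, -0.001], [0.119, -0.993, 0.0], [-0.001, -0.0, -1.0]]
wrist_force: [-0.1, -0.8, 1.0]
opening: 0.0444
grip_force: 0.0
```

Call:
{"api": "move_arm", "payload": {
  "dp": [
    [-0.01, -0.06, -0.06],
    [0, 0, -0.055],
    [0, 0, 0],
    [0, 0, 0]
  ],
  "angular": [
    [0, 0, 0],
    [0, 0, 0],
    [0, 0, 0],
    [0, 0, 0]
  ]
}}

```text
t: 8.35
tool_pos: [0.5282, -0.0553, 0.1247]
ee_rot: [[0.993, 0.118, 0.001], [0.118, -0.993, -0.0], [0.001, 0.0, -1.0]]
wrist_force: [-0.3, 0.6, 0.5]
opening: 0.0447
grip_force: 0.0
```

Call:
{"api": "move_arm", "payload": {
  "dp": [
    [0, 0, 0],
    [0, 0, 0],
    [0, 0, 0],
    [0, 0, 0],
    [0, 0, 0],
    [0, 0, 0]
  ],
  "angular": [
    [0, 0, 0],
    [0, 0, 0],
    [0, 0, 0],
    [0, 0, 0],
    [0, 0, 0],
    [0, 0, 0]
  ],
  "jaw": 0
}}

```text
t: 8.85
tool_pos: [0.5281, -0.0548, 0.1246]
ee_rot: [[0.993, 0.118, 0.0], [0.118, -0.993, 0.0], [0.0, -0.0, -1.0]]
wrist_force: [0.9, 1.3, 1.8]
opening: 0.0138
grip_force: 29.8
```

Call:
{"api": "move_arm", "payload": {
  "dp": [
    [0, 0, 0],
    [0, 0, 0],
    [0, 0, 0],
    [0, 0, 0],
    [0, 0, 0],
    [0, 0, 0],
    [0, 0, 0],
    [0, 0, 0]
  ],
  "angular": [
    [0, 0, 0.04],
    [0, 0, 0.04],
    [0, 0, 0.04],
    [0, 0, 0.04],
    [0, 0, 0.04],
    [0, 0, 0.04],
    [0, 0, 0.04],
    [0, 0, 0]
  ]
}}

```text
t: 9.52
tool_pos: [0.5282, -0.0553, 0.1246]
ee_rot: [[0.858, 0.514, 0.0], [0.514, -0.858, -0.0], [0.0, 0.001, -1.0]]
wrist_force: [-0.2, -0.6, 0.9]
opening: 0.0141
grip_force: 29.8
```

```bash
python3 -c "
from h import *
s=status.get_state();R=np.array(s['ee_rot']);print(np.arctan2(R[1,0],R[0,0]),s['torque'],s['wrist_force'],s['tool_pos'],s['q'][5])"
```

```text
0.5403639558456126 [-0.13810011  0.02899683  0.05483576] [-0.23160195 -0.64055486  0.87729538] [ 0.52817993 -0.05532942  0.12457413] 0.879691385704051
```

Call:
{"api": "move_arm", "payload": {
  "dp": [
    [0, 0, 0],
    [0, 0, 0],
    [0, 0, 0],
    [0, 0, 0]
  ],
  "angular": [
    [0, 0, 0.02],
    [0, 0, 0.02],
    [0, 0, 0.01],
    [0, 0, 0]
  ]
}}

```text
t: 9.85
tool_pos: [0.5279, -0.055, 0.1245]
ee_rot: [[0.818, 0.575, -0.0], [0.575, -0.818, 0.0], [0.0, -0.0, -1.0]]
wrist_force: [-1.4, 1.1, 2.9]
opening: 0.0138
grip_force: 29.8
```

```bash
python3 -c "
from h import *
s=status.get_state();R=np.array(s['ee_rot']);print(np.arctan2(R[1,0],R[0,0]),s['torque'],s['wrist_force'],s['tool_pos'],s['q'][5])"
```

```text
0.6125138765355163 [ 0.08016497  0.20253487 -0.15968288] [-1.41650253  1.09440005  2.87419336] [ 0.5279279  -0.0549567   0.12452383] 0.8072683307935605
```

Call:
{"api": "move_arm", "payload": {
  "dp": [
    [0, 0, 0],
    [0, 0, 0],
    [0, 0, 0]
  ],
  "angular": [
    [0, 0, 0.01],
    [0, 0, 0.01],
    [0, 0, 0]
  ]
}}

```text
t: 10.1
tool_pos: [0.5279, -0.0549, 0.1245]
ee_rot: [[0.8, 0.6, -0.0], [0.6, -0.8, 0.001], [0.0, -0.001, -1.0]]
wrist_force: [-1.8, 1.3, 3.8]
opening: 0.0142
grip_force: 30.2
```

```bash
python3 -c "
from h import *
s=status.get_state();R=np.array(s['ee_rot']);print(np.arctan2(R[1,0],R[0,0]),s['torque'],s['wrist_force'],s['tool_pos'],s['q'][5])"
```

```text
0.643426748198461 [ 0.27642989  0.30938351 -0.47459897] [-1.75623902  1.33458844  3.80900237] [ 0.5279039  -0.05487842  0.12450085] 0.7762027066317784
```

At the first stop: the torque rises from −0.16 to −0.47 N m. I'll ease off slightly and press 8 mm.

Call:
{"api": "move_arm", "payload": {
  "dp": [
    [0, 0, 0],
    [0, 0, -0.03],
    [0, 0, -0.03],
    [0, 0, -0.03],
    [0, 0, -0.017],
    [0, 0, 0],
    [0, 0, 0]
  ],
  "angular": [
    [0, 0, -0.013],
    [0, 0, 0],
    [0, 0, 0],
    [0, 0, 0],
    [0, 0, 0],
    [0, 0, 0],
    [0, 0, 0]
  ]
}}

```text
t: 10.68
tool_pos: [0.5282, -0.055, 0.1175]
ee_rot: [[0.812, 0.584, 0.0], [0.584, -0.812, -0.0], [0.0, 0.0, -1.0]]
wrist_force: [-5.2, 2.5, 11.1]
opening: 0.0135
grip_force: 29.8
```

```bash
python3 - <<'E'
from h import *
s=status.get_state();R=np.array(s['ee_rot']);print(np.arctan2(R[1,0],R[0,0]),s['torque'],s['wrist_force'],s['tool_pos'])
E
```

```text
0.6240456366980475 [0.31292528 0.83567081 0.02784179] [-5.18798397  2.5045636  11.05999799] [ 0.52818565 -0.05495518  0.11752356]
```

Call:
{"api": "move_arm", "payload": {
  "dp": [
    [-0.005, 0, -0.018],
    [0, 0, 0],
    [0, 0, 0],
    [0, 0, 0],
    [0, 0, 0],
    [0, 0, 0]
  ],
  "angular": [
    [0, 0, 0],
    [0, 0, 0],
    [0, 0, 0.03],
    [0, 0, 0.03],
    [0, 0, 0.03],
    [0, 0, 0]
  ]
}}

```text
t: 11.18
tool_pos: [0.5292, -0.0555, 0.117]
ee_rot: [[0.724, 0.69, 0.003], [0.69, -0.724, -0.001], [0.002, 0.003, -1.0]]
wrist_force: [-2.3, 1.0, 11.3]
opening: 0.0137
grip_force: 29.8
```

```bash
python3 - <<'E'
from h import *
s=status.get_state();R=np.array(s['ee_rot']);print(np.arctan2(R[1,0],R[0,0]),s['torque'],s['wrist_force'],s['tool_pos'])
E
```

```text
0.7610352603456648 [ 0.09777526  0.44755918 -0.02675844] [-2.28466428  0.95157016 11.33405379] [ 0.52920773 -0.05549238  0.11701781]
```

Past the stop with no torque. I'll turn on to about 1.3 in the world.

Call:
{"api": "move_arm", "payload": {
  "dp": [
    [0, 0, 0],
    [0, 0, 0],
    [0, 0, 0],
    [0, 0, 0],
    [0, 0, 0],
    [0, 0, 0],
    [0, 0, 0],
    [0, 0, 0],
    [0, 0, 0],
    [0, 0, 0]
  ],
  "angular": [
    [0, 0, 0.04],
    [0, 0, 0.04],
    [0, 0, 0.04],
    [0, 0, 0.04],
    [0, 0, 0.04],
    [0, 0, 0.04],
    [0, 0, 0.04],
    [0, 0, 0.04],
    [0, 0, 0.04],
    [0, 0, 0]
  ]
}}

```text
t: 12.02
tool_pos: [0.5301, -0.0552, 0.1174]
ee_rot: [[0.266, 0.964, 0.005], [0.964, -0.266, -0.001], [0.001, 0.005, -1.0]]
wrist_force: [-1.7, 1.6, 10.5]
opening: 0.0138
grip_force: 29.8
```

```bash
python3 - <<'E'
from h import *
s=status.get_state();R=np.array(s['ee_rot']);print(np.arctan2(R[1,0],R[0,0]),s['torque'],s['wrist_force'],s['tool_pos'])
E
```

```text
1.3014003136879868 [ 0.3564301   0.11822972 -0.02056256] [-1.69057752  1.60051435 10.53796696] [ 0.53005387 -0.0551581   0.11735777]
```

Call:
{"api": "move_arm", "payload": {
  "dp": [
    [0, 0, 0.05],
    [0, 0, 0.05],
    [0, 0, 0.05],
    [0, 0, 0.05],
    [0, 0, 0]
  ],
  "angular": [
    [0, 0, 0],
    [0, 0, 0],
    [0, 0, 0],
    [0, 0, 0],
    [0, 0, 0]
  ]
}}

```text
t: 12.43
tool_pos: [0.5276, -0.0554, 0.13]
ee_rot: [[0.268, 0.963, -0.0], [0.963, -0.268, -0.001], [-0.001, 0.0, -1.0]]
wrist_force: [1.4, -0.4, -0.2]
opening: 0.0135
grip_force: 29.9
```

Call:
{"api": "move_arm", "payload": {
  "dp": [
    [0, 0, 0.15],
    [0, 0, 0.15],
    [0, 0, 0.15],
    [0, 0, 0.15],
    [0, 0, 0.15],
    [0, 0, 0.15],
    [0, 0, 0.15],
    [0, 0, 0]
  ],
  "angular": [
    [0, 0, 0],
    [0, 0, 0],
    [0, 0, 0],
    [0, 0, 0],
    [0, 0, 0],
    [0, 0, 0],
    [0, 0, 0],
    [0, 0, 0]
  ]
}}

```text
t: 13.1
tool_pos: [0.5294, -0.0554, 0.2122]
ee_rot: [[0.268, 0.963, 0.005], [0.963, -0.268, -0.001], [0.001, 0.005, -1.0]]
wrist_force: [-0.0, 0.3, -3.3]
opening: 0.0141
grip_force: 29.9
```

The cap is free (about 3.3 N hangs on the tool). I'll raise it and carry it to the tray.

Call:
{"api": "move_arm", "payload": {
  "dp": [
    [0, 0, 0.2],
    [0, 0, 0.2],
    [0, 0.1, 0.15],
    [0.01, 0.3, 0],
    [0.01, 0.4, 0],
    [0.01, 0.4, 0],
    [0.01, 0.4, 0],
    [0.01, 0.4, 0],
    [0.01, 0.4, 0],
    [0.01, 0.4, 0]
  ],
  "angular": [
    [0, 0, 0],
    [0, 0, 0],
    [0, 0, 0],
    [0, 0, 0],
    [0, 0, 0],
    [0, 0, 0],
    [0, 0, 0],
    [0, 0, 0],
    [0, 0, 0],
    [0, 0, 0]
  ]
}}

```text
t: 13.93
tool_pos: [0.5324, 0.1569, 0.2499]
ee_rot: [[0.268, 0.963, -0.0], [0.963, -0.268, 0.0], [0.0, -0.0, -1.0]]
wrist_force: [0.4, -0.3, -2.4]
opening: 0.0138
grip_force: 29.9
```

Call:
{"api": "move_arm", "payload": {
  "dp": [
    [0.01, 0.4, 0],
    [0, 0.4, 0],
    [0, 0.4, 0],
    [0, 0.4, 0],
    [0, 0.4, 0],
    [0, 0.3, 0],
    [0, 0.2, 0],
    [0, 0.1, 0],
    [0, 0, 0],
    [0, 0, 0]
  ],
  "angular": [
    [0, 0, 0],
    [0, 0, 0],
    [0, 0, 0],
    [0, 0, 0],
    [0, 0, 0],
    [0, 0, 0],
    [0, 0, 0],
    [0, 0, 0],
    [0, 0, 0],
    [0, 0, 0]
  ]
}}

```text
t: 14.77
tool_pos: [0.5335, 0.3494, 0.2497]
ee_rot: [[0.268, 0.963, -0.001], [0.963, -0.268, -0.001], [-0.001, -0.0, -1.0]]
wrist_force: [0.3, -0.8, -2.6]
opening: 0.0136
grip_force: 29.9
```

```bash
python3 - <<'E'
from h import *
im,p=cloud("side"); save("s3.png",cv2.resize(im[130:330,200:400],(600,600),interpolation=cv2.INTER_CUBIC))
V,U=np.mgrid[:480,:640]; z=p[...,2]
m=(U>255)&(U<320)&(V>222)&(V<270)&(np.abs(p[...,0]-.53)<.06)&(np.abs(p[...,1]-.35)<.06)
print(np.nanpercentile(z[m],[5,50,95]), status.get_state()["tool_pos"])
E
```

```text
[0.00028046 0.00375038 0.00779833] [0.53361316 0.34886376 0.2497551 ]
```

View pics/s3.png

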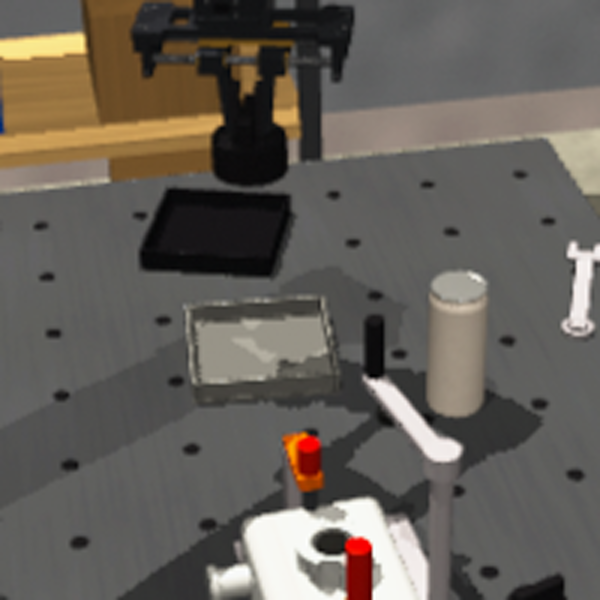

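The cap hangs upright at crop (248,150), above the empty grey tray (262,345). The neck is open at (333,543) and the arm is clear. I'll lower it.

Call:
{"api": "move_arm", "payload": {
  "dp": [
    [0.01, 0, -0.3],
    [0.01, 0, -0.3],
    [0, 0, -0.3],
    [0, 0, -0.3],
    [0, 0, -0.3],
    [0, 0, -0.3],
    [0, 0, -0.3],
    [0, 0, -0.3],
    [0, 0, -0.15],
    [0, 0, 0]
  ],
  "angular": [
    [0, 0, 0],
    [0, 0, 0],
    [0, 0, 0],
    [0, 0, 0],
    [0, 0, 0],
    [0, 0, 0],
    [0, 0, 0],
    [0, 0, 0],
    [0, 0, 0],
    [0, 0, 0]
  ]
}}

```text
t: 15.65
tool_pos: [0.533, 0.3472, 0.0554]
ee_rot: [[0.27, 0.963, -0.006], [0.963, -0.27, -0.004], [-0.005, -0.004, -1.0]]
wrist_force: [-1.0, -0.4, -2.9]
opening: 0.014
grip_force: 29.9
```

Call:
{"api": "move_arm", "payload": {
  "dp": [
    [0, 0, -0.03],
    [0, 0, -0.03],
    [0, 0, -0.03],
    [0, 0, -0.03],
    [0, 0, -0.02],
    [0, 0, 0],
    [0, 0, 0]
  ],
  "angular": [
    [0, 0, 0],
    [0, 0, 0],
    [0, 0, 0],
    [0, 0, 0],
    [0, 0, 0],
    [0, 0, 0],
    [0, 0, 0]
  ]
}}

```text
t: 16.23
tool_pos: [0.5352, 0.3501, 0.0484]
ee_rot: [[0.268, 0.963, 0.0], [0.963, -0.268, 0.0], [0.0, 0.0, -1.0]]
wrist_force: [0.1, -0.2, -2.2]
opening: 0.0133
grip_force: 29.9
```

Call:
{"api": "move_arm", "payload": {
  "dp": [
    [0, 0, -0.02],
    [0, 0, -0.02],
    [0, 0, -0.013],
    [0, 0, 0],
    [0, 0, 0]
  ],
  "angular": [
    [0, 0, 0],
    [0, 0, 0],
    [0, 0, 0],
    [0, 0, 0],
    [0, 0, 0]
  ]
}}

```text
t: 16.65
tool_pos: [0.535, 0.3498, 0.044]
ee_rot: [[0.268, 0.963, -0.0], [0.963, -0.268, -0.0], [-0.0, -0.0, -1.0]]
wrist_force: [-0.2, 0.1, -2.8]
opening: 0.0136
grip_force: 29.9
```

Call:
{"api": "move_arm", "payload": {
  "dp": [
    [0, 0, -0.01],
    [0, 0, -0.01],
    [0, 0, 0],
    [0, 0, 0]
  ],
  "angular": [
    [0, 0, 0],
    [0, 0, 0],
    [0, 0, 0],
    [0, 0, 0]
  ]
}}

```text
t: 16.98
tool_pos: [0.5352, 0.3501, 0.0434]
ee_rot: [[0.268, 0.963, 0.0], [0.963, -0.268, 0.0], [0.0, 0.0, -1.0]]
wrist_force: [-1.4, -0.8, 2.7]
opening: 0.0139
grip_force: 29.9
```

The force reverses from −2.8 N to +2.7 N, so the cap rests on the floor. I'll open and withdraw.

Call:
{"api": "move_arm", "payload": {
  "dp": [
    [0, 0, 0],
    [0, 0, 0],
    [0, 0, 0],
    [0, 0, 0],
    [0, 0, 0],
    [0, 0, 0]
  ],
  "angular": [
    [0, 0, 0],
    [0, 0, 0],
    [0, 0, 0],
    [0, 0, 0],
    [0, 0, 0],
    [0, 0, 0]
  ],
  "jaw": 0.5
}}

```text
t: 17.48
tool_pos: [0.5352, 0.3499, 0.0427]
ee_rot: [[0.268, 0.963, 0.0], [0.963, -0.268, 0.0], [0.0, 0.0, -1.0]]
wrist_force: [-0.0, -0.2, -0.6]
opening: 0.0442
grip_force: 0.0
```

Call:
{"api": "move_arm", "payload": {
  "dp": [
    [0, 0, 0.05],
    [0, 0, 0.1],
    [0, 0, 0.2],
    [0, 0, 0.3],
    [0, 0, 0.3],
    [0, 0, 0.3],
    [0, 0, 0.3],
    [0, 0, 0.3],
    [0, 0, 0.3],
    [0, 0, 0]
  ],
  "angular": [
    [0, 0, 0],
    [0, 0, 0],
    [0, 0, 0],
    [0, 0, 0],
    [0, 0, 0],
    [0, 0, 0],
    [0, 0, 0],
    [0, 0, 0],
    [0, 0, 0],
    [0, 0, 0]
  ]
}}

```text
t: 18.32
tool_pos: [0.5381, 0.3517, 0.2111]
ee_rot: [[0.268, 0.963, 0.009], [0.963, -0.268, 0.006], [0.008, 0.007, -1.0]]
wrist_force: [0.5, 0.7, 0.8]
opening: 0.0439
grip_force: 0.0
```

```bash
python3 - <<'E'
from h import *
im,p=cloud("side"); save("s4.png",cv2.resize(im[180:400,210:430],(600,600),interpolation=cv2.INTER_CUBIC))
E
```

```text
(no output)
```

View pics/s4.png

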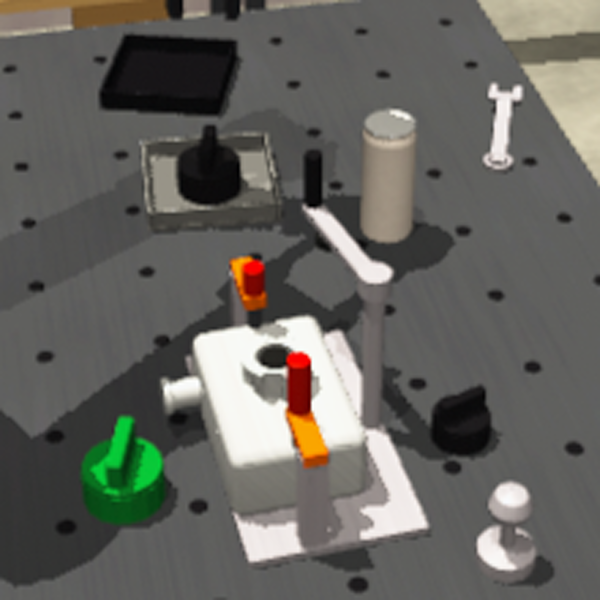

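The cap stands upright in the grey tray at (209,172), the neck is open at (275,355), the arm is clear, and the other things are undisturbed. I'll hand the job in.

```bash
python3 -c "
from cell import job; print(job.finish_job())"
```

```text
the job is handed in; nothing more can be done
None
```

The job is handed in at about 18 s: the arm is swung clear at about 1.4 rad, the cap was released in the order asked and stands upright in the empty grey tray, and nothing else looked moved in the last picture.

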